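# Lock the keeper bar of the biscuit-die rinse rack and open the rinse valve halfway

### The arm

A 7-joint arm with a two-finger parallel gripper is mounted at the origin on the work surface. World frame = base frame: x ahead of the robot, y to its left, z up, the work surface at z = 0. Lengths are in m, angles in rad, forces in N, time in s.
With the tool pointing down it reaches from about 0.425 to 0.975 m from the base axis. Payload 16.7 kg.
Tool frame: the origin (TCP) lies midway between the tips of the shut fingers; the grasp point (between the pads) lies r.tcp_to_grasp behind it (r.tcp_to_grasp is the distance from the TCP to the grasp point, in m); z points along the fingers, y is the line along which they close (so a half turn about z gives the same grasp; the last joint's range is limited). The gripper opens to 85 mm and grips with 20 to 120 N. Pads are 22 mm wide; open, the fingers measure 114 mm over their backs; the gripper's body (76 mm by 85 mm) begins 54 mm behind the grasp point. The pads swing forward as they close: fully open they stand 13 mm farther back than shut.
Start: joints at [1.101, 0.426, 0.074, 1.606, -0.034, 1.111, -0.067], TCP at [0.212, -0.641, 0.231] pointing down, gripper open.
Joint ranges: [-2.85, 2.85], [-0.5, 2.14], [-1.23, 1.37], [0.21, 2.46], [-1.02, 4.16], [0.16, 2.05], [-2.73, 2.73]. Speed limits (rad/s): [1.89, 1.89, 2.39, 2.39, 3.01, 3.01, 3.01].

### API

Orientations are given as a unit quaternion [x, y, z, w].
In Python, from station import monitor, get_image, get_calibration, finish_job, r gives the robot as it stands.
- The arm moves only by the tool arm_command, never from a script. Its arguments are lists of equal length, an entry for each row: "dr": the turn, a rotation vector about the world's x, y, z in degrees, a list of three; "linear": the shift along the world's x, y, z in mm, a list of three; "claw": the finger opening in mm, from 0 to 85.4. A call has 1 to 12 rows; each row shifts and turns the commanded pose from where the row before left it; what a row does not reach is not made up. A row lasts 1/8 s, in which the tool goes at most 62.5 mm and 10.7 degrees, less where a joint would pass 70% of its speed; a pose out of reach is approached as far as the arm can. A call with a gripper value outside its range is refused whole. The fingers move at their own pace and stop on an object; "newtons" is the grip in N (left out, the last holds). Time passes only in rows, so rows that do not move let the fingers close. It gives the time, the measured TCP pose, the force, the opening and the grip force at its end, in the units of the state.
- monitor.get_obs(): the state, without advancing time (a new reading comes with each control period).
- get_image(name): name is "side" or "top"; returns the picture (420x560x3 uint8, blue, green, red); there is no depth.
- get_calibration(name): a dict with "fx", "fy", "cx", "cy" (pixels), "xyz" and "rotation" of the camera in the world. Camera axes: x right, y up, looking along -z (the intrinsics and any distortion apply to the point x, -y, -z); pixel columns grow to the right and rows downward; lengths in m; the calibration is good to about 2 mm. A picture is of the moment at which its call begins. get_calibration takes no time and is no camera call.
- finish_job(): hands the job in; it is judged then, once.
The state is a dict: "time": time; "joint_positions": joint angles; "joint_vel": joint speeds; "effort": joint torques, N m; "ee_pos": TCP position; "tcp_rot": TCP orientation; "force": force on the tool from outside, world axes, zero at the start; "moment": the same for the moment, N m; "finger_gap": finger opening in m; "grip_force": force on a finger pad.
Only numpy, scipy, OpenCV 4.12 (cv2) and the standard library are available. Lean on these libraries where they do the work, as an engineer would, in place of code of your own. Each camera call takes 0.05 s, during which the arm holds its last target. There are 200 camera calls.

### The job

The biscuit dies lie in the rinse rack: swing the rack's hinged keeper bar shut over them until it clicks fully home in its spring catch. Then, with the bar locked, open the rinse valve halfway by turning its lever to 45 degrees, and let go. Leave the dies, bowl, jar and tin where they are.

Things in the scene. Friction and masses are not known exactly. Their poses are not given: they have to be found in the camera images.
- rack: Fixed rinse rack: aluminium base plate (x -145..+245, y +-170 mm) with a steel pan (160 x 200 mm, rim 42 mm high, centre x -60, y -2), keeper bar, catch and wire shelf. Origin on the counter; x points to the rack's rear (away from the robot), y to its left (hinge side). Catch block 34 x 30 mm, top 74 mm, at x -56, y -145; stop lug 10 x 20 mm, top 72 mm, at x -77, y -109.
- keeper (a joint): Angle of the keeper bar about its vertical hinge, rad. 0 = shut, lying across the pan (towards rack -y) against its stop; grows anticlockwise seen from above, to the rack's rear, to 1.3. It stays where it is left. The spring catch resists from about 0.07 (4 to 10 N at the handle), snaps over at about 0.035 and then holds the bar at 0.
- keeper_grip (a point): Middle of the gripping zone of the bar's upright handle: a black round post 18 mm in diameter, 70 to 115 mm above the counter (this point 97 mm). It stands on the flat steel bar (20 mm wide, 58 to 70 mm above the counter), 190 mm from the hinge axis; the bar's round nose is at 225 mm.
- keeper_hinge (a point): Point on the keeper bar's vertical hinge axis, 64 mm above the counter. Fixed to the rack at x -60, y +110 mm.
- keeper_home (a point): Where keeper_grip lies when the bar is fully shut. Fixed to the rack.
- shelf_edge (a point): Middle of the front edge of the rack's wire shelf: a steel rod 8 mm thick along rack y, centre 285 mm above the counter. The shelf spans rack x +45..+235, y +-155 mm, posts at its rear corners. The open bar's handle stands 40 to 75 mm behind this edge, beneath the shelf: reach it with the tool leaning back to the rack's front, about 35 to 45 degrees.
- tap: Fixed rinse pipe: 22 mm pipe that rises from the counter at y +62 and y -62 mm and crosses along its y axis 58 mm above the counter, with a brass ball valve (36 x 74 x 36 mm) in the middle. Origin on the counter below the valve.
- valve (a joint): Angle of the valve lever about its vertical stem, rad. 0 = shut, lever square to the pipe, along tap -x (towards the robot); grows anticlockwise seen from above, towards tap -y; 1.571 = fully open, lever along the pipe. 0.785 (45 degrees) is half open. Stays where it is left.
- valve_grip (a point): Middle of the lever's black sleeve, 72 mm long, 18 mm wide and 14 mm thick, its centre 100 mm above the counter and 80 mm from the stem axis.
- valve_axis (a point): Point on the valve's vertical stem axis at lever height, 100 mm above the counter.
- die_a: One of two loose aluminium moulding dies, 55 x 160 x 16 mm, lying in the pan with three round recesses on top (top 25 mm above the counter). Origin under its centre.
- die_b: The other such die.
- jar: Bystander: glass jar with a steel cap, 70 mm in diameter, 100 mm high, standing behind the tap. Origin under its centre.
- bowl: Bystander: steel bowl, 110 mm across, 45 mm high. Origin under its centre.
- tin: Bystander: tin, 80 mm in diameter, 110 mm high. Origin under its centre.

How it is judged:
On the way, in this order (a step that is already met when the one before it is completed fails the run):
1. the keeper bar is shut home in its catch (within 0.02 rad) (value of joint keeper below 0.02 rad), for 0.3 s.
2. then the valve lever is set to 45 degrees, give or take 7 degrees, with the bar still shut (value of joint keeper below 0.02 rad and value of joint valve between 0.665 and 0.905 rad), for 0.3 s.
At the end, for the whole second after the job is handed in: The keeper bar is shut in its catch (joint below 0.02 rad) and the valve lever rests at 45 degrees, give or take 7 degrees (0.665 to 0.905 rad) (all of step 2 and velocity of joint valve between -0.05 and 0.05 rad/s); the robot touches nothing.
It fails at once if bowl is moved more than 30 mm (distance of bowl from where it was at the start of the episode above 0.03 m).
It fails at once if jar is moved more than 30 mm (distance of jar from where it was at the start of the episode above 0.03 m).
It fails at once if tin is moved more than 30 mm (distance of tin from where it was at the start of the episode above 0.03 m).
It fails at once if a moulding die is moved more than 30 mm (distance of die_a from where it was at the start of the episode above 0.03 m).
It fails at once if a moulding die is moved more than 30 mm (distance of die_b from where it was at the start of the episode above 0.03 m).
It also fails if it takes over 64 s, if anything falls off the work surface, if the arm or the gripper's body presses on something with over 40 N, if the wrist force passes 120 N, or if a joint passes its speed limit or range.

## Working session

There is one attempt and no reset: what is moved stays moved. The work goes in short steps, Python scripts to look and compute and a tool call to move; the robot and the scene stay as the last step left them, time stands still between calls to the robot, and variables do not carry over. Pictures are saved under pics/ and viewed, at most 10 in all, crops included, and the job is handed in when it is done.

Besides the shell and the picture viewer there is one more tool, called after "Emit:" as name(argument=value, ...) on one line, values as JSON. arm_command: Moves the arm, as the interface text tells. Its arguments: {"type":"object","properties":{"dr":{"type":"array","items":{"type":"array","items":{"type":"number"}}},"linear":{"type":"array","items":{"type":"array","items":{"type":"number"}}},"claw":{"type":"array","items":{"type":"number"}},"newtons":{"type":"number"}},"required":["dr","linear","claw"]}

```bash
ls; mkdir -p pics
python3 - <<'E'
from station import monitor,get_image,get_calibration,r
import cv2
for n in("side","top"):
    cv2.imwrite(f"pics/{n}0.png",get_image(n)); print(n,get_calibration(n))
print(monitor.get_obs(), r.tcp_to_grasp)
E
```

```text
pics
side {'fx': 470.5567282859129, 'fy': 470.5567282859129, 'cx': 280.5254783751124, 'cy': 212.7383065890056, 'xyz': array([0.17112884, 1.00939153, 0.83815856]), 'rotation': array([-0.09890393,  0.47494756,  0.8593305 , -0.16184537])}
top {'fx': 390.25558343266243, 'fy': 390.25558343266243, 'cx': 276.84247721248255, 'cy': 210.39181410453352, 'xyz': array([ 0.32816177, -0.01365044,  1.3103147 ]), 'rotation': array([ 0.08034286, -0.06862541, -0.65534853,  0.74789965])}
{'time': 0.1, 'joint_positions': array([ 1.10145901,  0.42668762,  0.0738393 ,  1.60657914, -0.03411051,
        1.11079419, -0.06713875]), 'joint_vel': array([ 0.00033698, -0.00121468,  0.00021871, -0.0017182 , -0.0004795 ,
        0.00127324,  0.00096981]), 'effort': array([ 4.92010557e-03, -9.51519799e+01,  3.76954034e+00, -4.64395773e+01,
        1.95465755e-02,  6.59453523e-03,  4.92835375e-05]), 'ee_pos': array([ 0.21209039, -0.64040466,  0.23065215]), 'tcp_rot': array([ 9.87245129e-01,  1.59206439e-01, -1.31567146e-04, -5.90241861e-04]), 'force': array([-0.1733455 ,  0.01976242,  0.02092497]), 'moment': array([ 0.00623275, -0.0295023 , -0.02320811]), 'grip_force': 0.0, 'finger_gap': 0.08555497689114888} 0.0187
```

View pics/side0.png

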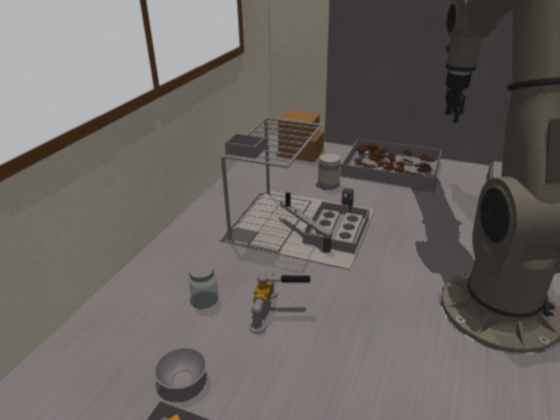

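View pics/top0.png

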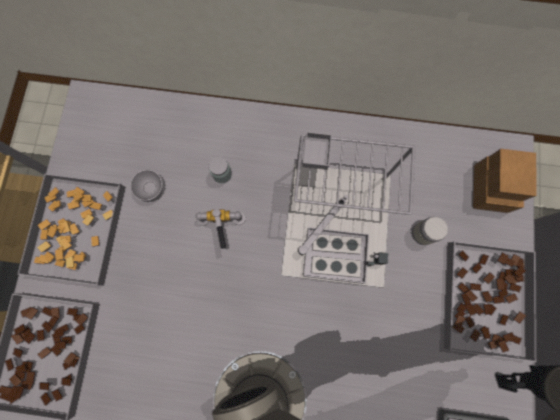

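The side view shows the handle near (288,199), hinge (326,243), catch (348,195) and lever sleeve (296,279). The top view shows the handle near (341,201), hinge (302,250), catch (377,259) and lever (222,236). I'll enlarge both.

Run:
```python
import cv2
a=cv2.imread("pics/top0.png")[125:285,190:420]; cv2.imwrite("pics/topc.png",cv2.convertScaleAbs(cv2.resize(a,None,fx=3.4,fy=3.4,interpolation=3),alpha=1.4))
a=cv2.imread("pics/side0.png")[115:335,215:395]; cv2.imwrite("pics/sidec.png",cv2.convertScaleAbs(cv2.resize(a,None,fx=2.7,fy=2.7,interpolation=3),alpha=1.4))
```

```text
(no output)
```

View pics/topc.png

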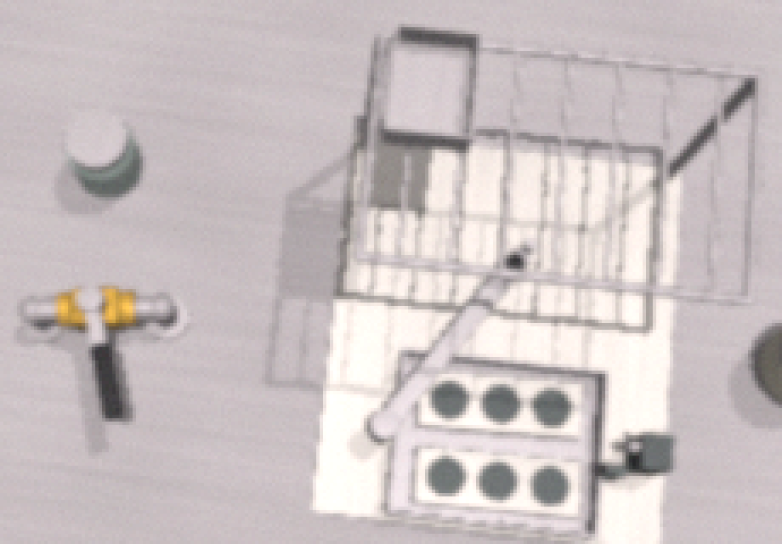

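View pics/sidec.png

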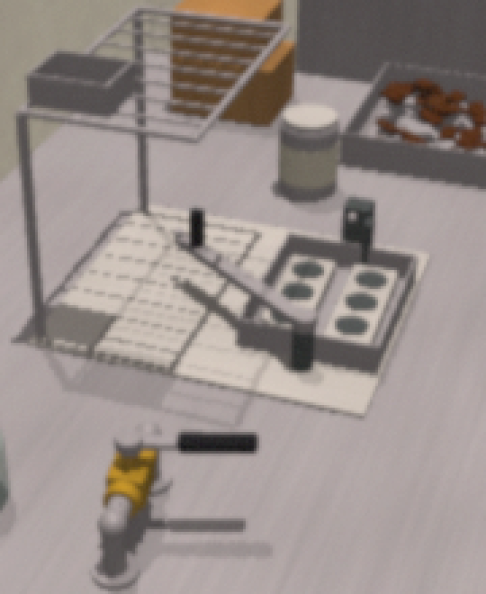

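Crop readings are in the script below: handle, hinge, lever sleeve ends, stem, catch, shelf front corners and plate corner. Next I triangulate them.

```bash
cat > h.py <<'E'
import numpy as np, cv2
from scipy.spatial.transform import Rotation as R
from station import get_calibration
def ray(n,uv):
    c=get_calibration(n); d=np.array([(uv[0]-c['cx'])/c['fx'],-(uv[1]-c['cy'])/c['fy'],-1])
    d=R.from_quat(c['rotation']).apply(d); return c['xyz'],d/np.linalg.norm(d)
def tri(t,s):
    rs=[ray('top',t),ray('side',s)]
    A=sum(np.eye(3)-np.outer(d,d) for _,d in rs); b=sum((np.eye(3)-np.outer(d,d))@o for o,d in rs)
    p=np.linalg.solve(A,b); return p,[round(1e3*np.linalg.norm(np.cross(p-o,d)),1) for o,d in rs]
def atz(n,uv,z):
    o,d=ray(n,uv); return o+d*(z-o[2])/d[2]
def proj(n,p):
    c=get_calibration(n); q=R.from_quat(c['rotation']).inv().apply(np.array(p)-c['xyz'])
    return c['cx']-c['fx']*q[0]/q[2], c['cy']+c['fy']*q[1]/q[2]
tc=lambda u,v:(u/3.4+190-.35,v/3.4+125-.35)
sc=lambda u,v:(u/2.7+215-.3,v/2.7+115-.3)
E
python3 - <<'E'
from h import *
np.set_printoptions(precision=4,suppress=True)
for n,t,s,z in [("handle_top",(515,258),(197,211),.115),("hinge",(377,428),(302,318),.07),
 ("sleeve_c",(111,381),(217,442),.1),("sleeve_near",(117,418),(257,442),.1),("sleeve_far",(101,346),(179,442),.1),("stem",(93,305),(126,441),.1),
 ("catch",(653,455),(360,205),.074),("shelfFL",(362,262),(198,137),.285),("shelfFR",(748,299),(290,25),.285),("plateFL",(313,513),(368,414),.0),
 ("jarcap",(96,135),(-5,430),.1)]:
    p,e=tri(tc(*t),sc(*s)); print(n,p,e,"atz top",atz('top',tc(*t),z),"side",atz('side',sc(*s),z))
E
```

```text
handle_top [ 0.6369 -0.1733  0.1183] [np.float64(2.7), np.float64(2.7)] atz top [ 0.6404 -0.1731  0.115 ] side [ 0.6361 -0.1784  0.115 ]
hinge [ 0.4729 -0.0667  0.0761] [np.float64(1.2), np.float64(1.2)] atz top [ 0.4724 -0.0672  0.07  ] side [ 0.4765 -0.0752  0.07  ]
sleeve_c [0.4789 0.1817 0.0996] [np.float64(0.9), np.float64(0.9)] atz top [0.4798 0.1818 0.1   ] side [0.4778 0.182  0.1   ]
sleeve_near [0.4454 0.1705 0.1009] [np.float64(1.3), np.float64(1.3)] atz top [0.4468 0.1709 0.1   ] side [0.4444 0.1694 0.1   ]
sleeve_far [0.5098 0.1958 0.1015] [np.float64(0.8), np.float64(0.8)] atz top [0.5108 0.1963 0.1   ] side [0.5097 0.1941 0.1   ]
stem [0.551  0.2107 0.101 ] [np.float64(3.2), np.float64(3.2)] atz top [0.548  0.2099 0.1   ] side [0.5548 0.2097 0.1   ]
catch [ 0.4799 -0.3231  0.0771] [np.float64(0.4), np.float64(0.4)] atz top [ 0.4807 -0.3238  0.074 ] side [ 0.4807 -0.3285  0.074 ]
shelfFL [ 0.5762 -0.0303  0.2883] [np.float64(0.2), np.float64(0.2)] atz top [ 0.5768 -0.0304  0.285 ] side [ 0.5788 -0.0366  0.285 ]
shelfFR [ 0.5822 -0.3343  0.2916] [np.float64(3.1), np.float64(3.1)] atz top [ 0.5869 -0.3358  0.285 ] side [ 0.5837 -0.3498  0.285 ]
plateFL [ 0.3877 -0.0185  0.0077] [np.float64(2.0), np.float64(2.0)] atz top [ 0.39   -0.0182  0.    ] side [ 0.3876 -0.0282  0.    ]
jarcap [0.6968 0.2298 0.0938] [np.float64(17.4), np.float64(17.4)] atz top [0.7124 0.2343 0.1   ] side [0.6729 0.2378 0.1   ]
```

Emit:
arm_command(dr=[[0,0,10],[0,0,10],[0,0,10],[0,0,10],[0,0,10],[0,0,10],[0,0,10],[0,0,10],[0,0,10],[0,0,10],[0,0,10],[0,0,10]], linear=[[10,20,40],[20,40,40],[30,45,40],[30,45,0],[30,45,0],[30,45,0],[30,45,0],[30,45,0],[30,45,0],[30,45,0],[20,45,0],[10,40,0]], claw=[50,50,50,50,50,50,50,50,50,50,50,50])

```text
time: 1.6
ee_pos: [0.5106, -0.137, 0.3481]
tcp_rot: [0.353, 0.936, 0.0, -0.0]
force: [0.1, 0.1, 0.1]
finger_gap: 0.05
grip_force: 0.0
```

Run:
```python
from h import *
from station import monitor
o=monitor.get_obs(); print(o['time'],o['joint_positions'].round(2),o['ee_pos'].round(3),R.from_quat(o['tcp_rot']).as_matrix().round(3))
# pipe ends at z .058
a=atz('top',tc(38,307),.058); b=atz('top',tc(163,309),.058); print(a,b)
d=b-a; print("pipe -y dir deg",np.degrees(np.arctan2(d[1],d[0])),"len",np.linalg.norm(d))
```

```text
1.6 [ 0.62  0.13 -0.53  1.75  0.07  1.28  0.93] [ 0.511 -0.137  0.348] [[-0.751  0.66  -0.   ]
 [ 0.66   0.751  0.   ]
 [ 0.001  0.    -1.   ]]
[0.54678092 0.26992791 0.058     ] [0.56062982 0.15020163 0.058     ]
pipe -y dir deg -83.40184386819749 len 0.12052458556528838
```

Emit:
arm_command(dr=[[0,0,10.3],[-5.15,-8.6,0],[-5.15,-8.6,0],[-5.15,-8.6,0],[-5.15,-8.6,0],[0,0,0],[0,0,0]], linear=[[0,10,0],[0,10,0],[0,10,-30],[10,0,-30],[6,0,-34],[0,0,0],[0,0,0]], claw=[50,50,50,50,50,50,50])

```text
time: 2.48
ee_pos: [0.5224, -0.1182, 0.2739]
tcp_rot: [0.265, 0.916, -0.091, 0.285]
force: [0.1, -0.1, 0.7]
finger_gap: 0.0498
grip_force: 0.0
```

Run:
```python
from h import *
from station import monitor,get_image
o=monitor.get_obs(); print(o['time'],o['joint_positions'].round(2),o['ee_pos'].round(3),R.from_quat(o['tcp_rot']).as_matrix().round(3))
s=get_image("side")[90:290,200:420];t=get_image("top")[125:325,230:450]
im=np.hstack([s,t]); cv2.imwrite("pics/pre.png",cv2.convertScaleAbs(cv2.resize(im,None,fx=1.8,fy=1.8,interpolation=3),alpha=1.4))
```

```text
2.475 [ 0.62 -0.06 -0.72  2.24  0.67  0.57  0.4 ] [ 0.522 -0.118  0.274] [[-0.696  0.538  0.475]
 [ 0.434  0.843 -0.318]
 [-0.571 -0.015 -0.82 ]]
```

View pics/pre.png

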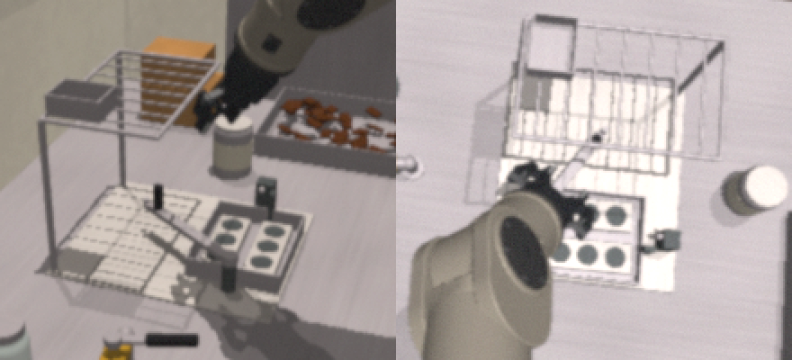

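Emit:
arm_command(dr=[[-1.3,-2.2,0],[-1.3,-2.2,0],[0,0,0],[0,0,0],[0,0,0],[0,0,0],[0,0,0],[0,0,0]], linear=[[14,-7,-20],[14,-7,-20],[14,-7,-20],[14,-7,-20],[14,-7,-21],[14,-7,-21],[14,-7,-21],[0,0,0]], claw=[50,50,50,50,50,50,50,50])

```text
time: 3.58
ee_pos: [0.6201, -0.1681, 0.1286]
tcp_rot: [0.263, 0.902, -0.102, 0.326]
force: [-0.4, -0.2, 0.1]
finger_gap: 0.0502
grip_force: 0.0
```

Run:
```python
from h import *
from station import monitor,get_image
o=monitor.get_obs(); print(o['time'],o['joint_positions'].round(2),o['ee_pos'].round(3),R.from_quat(o['tcp_rot']).as_matrix().round(3),o['force'])
s=get_image("side")[110:250,220:380];t=get_image("top")[160:300,250:410]
im=np.hstack([s,t]); cv2.imwrite("pics/near.png",cv2.convertScaleAbs(cv2.resize(im,None,fx=2.5,fy=2.5,interpolation=3),alpha=1.4))
```

```text
3.575 [ 0.55  0.4  -0.68  2.23  1.67  0.62 -0.48] [ 0.62  -0.168  0.129] [[-0.65   0.541  0.534]
 [ 0.407  0.841 -0.356]
 [-0.642 -0.014 -0.767]] [-0.44293929 -0.21296379  0.06501071]
```

View pics/near.png

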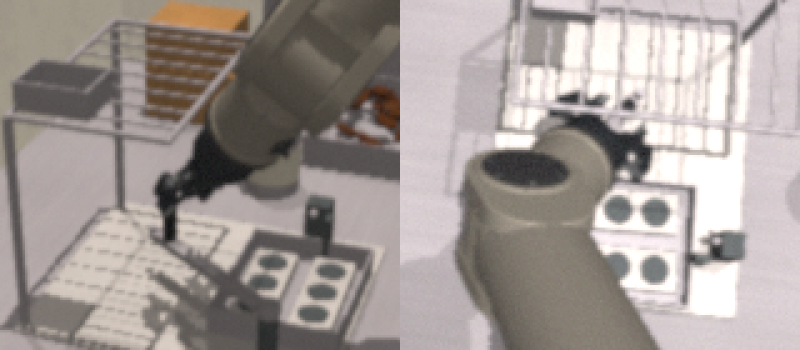

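Emit:
arm_command(dr=[[0,0,0],[0,0,0],[0,0,0],[0,0,0],[0,0,0],[0,0,0],[0,0,0],[0,0,0]], linear=[[9,-4,-13],[9,-4,-13],[9,-4,-13],[1,-1,-1],[0,0,0],[0,0,0],[0,0,0],[0,0,0]], claw=[50,50,50,50,0,0,0,0], newtons=20)

```text
time: 4.68
ee_pos: [0.648, -0.1798, 0.091]
tcp_rot: [0.262, 0.902, -0.102, 0.328]
force: [-4.7, 2.3, 9.4]
finger_gap: 0.0174
grip_force: 21.9
```

Emit:
arm_command(dr=[[0,0,0],[0,0,0],[0,0,-2.5],[0,0,-2.5],[0,0,-2.5],[0,0,-2.5],[0,0,-2.5],[0,0,-2.5],[0,0,-2.5],[0,0,-2.5],[0,0,-2.5],[0,0,-2.5]], linear=[[0,0,3],[0,0,0],[-5,-7.5,0],[-5,-7.5,0],[-5.5,-7,0],[-5.5,-7,0],[-6,-6.5,0],[-6,-6.5,0],[-6.5,-6,0],[-6.5,-6,0],[-7,-5.2,0],[-7,-5.2,0]], claw=[26,26,26,26,26,26,26,26,26,26,26,26])

```text
time: 6.18
ee_pos: [0.5874, -0.2449, 0.0931]
tcp_rot: [0.452, 0.824, -0.171, 0.297]
force: [-0.3, 0.5, -0.2]
finger_gap: 0.0259
grip_force: 0.2
```

Run:
```python
from h import *
from station import monitor
o=monitor.get_obs(); print(o['time'],o['joint_positions'].round(2),o['ee_pos'].round(3),R.from_quat(o['tcp_rot']).as_matrix().round(3),o['force'])
```

```text
6.175 [ 0.51  0.51 -0.62  2.17  1.53  0.86 -0.7 ] [ 0.587 -0.245  0.093] [[-0.415  0.846  0.335]
 [ 0.643  0.533 -0.55 ]
 [-0.644 -0.013 -0.765]] [-0.26213053  0.50457825 -0.16809594]
```

Emit:
arm_command(dr=[[0,0,-2.5],[0,0,-2.5],[0,0,-2.5],[0,0,-2.5],[0,0,-2.5],[0,0,-2.5],[0,0,-2.5],[0,0,-2.5],[0,0,-2.5],[0,0,-2.5],[0,0,0]], linear=[[-7.5,-4.5,0],[-7.5,-4.5,0],[-8,-4,0],[-8,-4,0],[-8.5,-3.2,0],[-8.5,-3.2,0],[-8.5,-2.5,0],[-8.5,-2.5,0],[-8.7,-1.7,0],[-8.7,-1.7,0],[0,0,0]], claw=[26,26,26,26,26,26,26,26,26,26,26])

```text
time: 7.55
ee_pos: [0.5052, -0.2764, 0.093]
tcp_rot: [0.619, 0.707, -0.231, 0.253]
force: [-0.0, 0.2, -0.2]
finger_gap: 0.0261
grip_force: 0.0
```

Run:
```python
from h import *
from station import monitor,get_image
o=monitor.get_obs(); print(o['time'],o['joint_positions'].round(2),o['ee_pos'].round(4),R.from_quat(o['tcp_rot']).as_matrix().round(3),o['force'])
s=get_image("side")[130:270,240:400];t=get_image("top")[160:300,250:410]
im=np.hstack([s,t]); cv2.imwrite("pics/mid.png",cv2.convertScaleAbs(cv2.resize(im,None,fx=2.5,fy=2.5,interpolation=3),alpha=1.4))
```

```text
7.55 [ 0.49  0.51 -0.6   2.16  1.27  1.05 -0.88] [ 0.5052 -0.2764  0.093 ] [[-0.106  0.992  0.072]
 [ 0.758  0.127 -0.64 ]
 [-0.644 -0.013 -0.765]] [-0.03095447  0.22849435 -0.18853598]
```

View pics/mid.png

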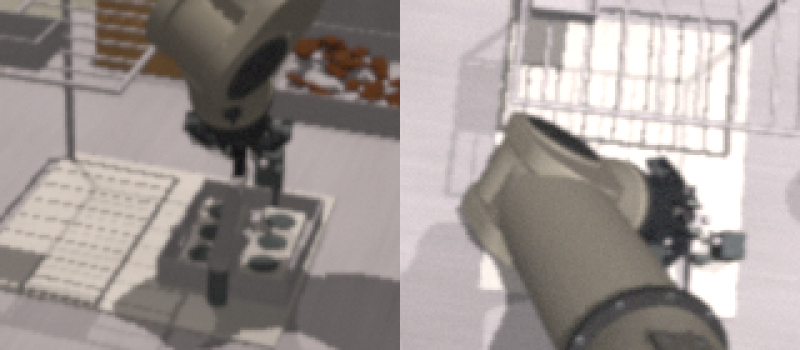

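Emit:
arm_command(dr=[[0,0,-2.5],[0,0,-2.5],[0,0,-2],[0,0,0]], linear=[[-6,0,0],[-5,0,0],[-5,0,0],[0,0,0]], claw=[26,26,26,26])

```text
time: 8.15
ee_pos: [0.4894, -0.2763, 0.0929]
tcp_rot: [0.661, 0.668, -0.246, 0.239]
force: [-0.4, 0.3, -0.2]
finger_gap: 0.026
grip_force: 0.0
```

Emit:
arm_command(dr=[[0,0,0],[0,0,0],[0,0,0]], linear=[[-3,0,0],[-3,0,0],[0,0,0]], claw=[26,26,26])

```text
time: 8.52
ee_pos: [0.484, -0.2764, 0.0933]
tcp_rot: [0.66, 0.668, -0.245, 0.239]
force: [3.0, -0.8, -1.6]
finger_gap: 0.0263
grip_force: 2.0
```

Emit:
arm_command(dr=[[0,0,0],[0,0,0]], linear=[[-2,0,0],[0,0,0]], claw=[26,26])

```text
time: 8.78
ee_pos: [0.4822, -0.2765, 0.0934]
tcp_rot: [0.66, 0.668, -0.245, 0.239]
force: [6.1, -2.8, -1.6]
finger_gap: 0.0263
grip_force: 2.9
```

Emit:
arm_command(dr=[[0,0,0],[0,0,0]], linear=[[-2,0,0],[0,0,0]], claw=[26,26])

```text
time: 9.02
ee_pos: [0.4796, -0.2765, 0.0933]
tcp_rot: [0.661, 0.668, -0.246, 0.239]
force: [2.1, -1.6, 0.4]
finger_gap: 0.026
grip_force: 1.1
```

Resistance rose and then fell, so the bar has probably passed the snap. I'll press on until it meets the stop.

Emit:
arm_command(dr=[[0,0,0],[0,0,0]], linear=[[-2,0,0],[0,0,0]], claw=[26,26])

```text
time: 9.28
ee_pos: [0.477, -0.2763, 0.093]
tcp_rot: [0.661, 0.668, -0.246, 0.239]
force: [-0.3, 0.3, 0.8]
finger_gap: 0.0257
grip_force: 0.0
```

Emit:
arm_command(dr=[[0,0,0],[0,0,0]], linear=[[-2,0,0],[0,0,0]], claw=[26,26])

```text
time: 9.52
ee_pos: [0.4751, -0.2763, 0.093]
tcp_rot: [0.661, 0.668, -0.246, 0.239]
force: [0.8, 0.1, 0.8]
finger_gap: 0.0259
grip_force: 0.0
```

Emit:
arm_command(dr=[[0,0,0],[0,0,0]], linear=[[-2,0,0],[0,0,0]], claw=[26,26])

```text
time: 9.78
ee_pos: [0.474, -0.2762, 0.0931]
tcp_rot: [0.661, 0.668, -0.245, 0.239]
force: [5.2, -2.1, -2.8]
finger_gap: 0.026
grip_force: 2.3
```

Emit:
arm_command(dr=[[0,0,0],[0,0,0]], linear=[[-3,0,0],[0,0,0]], claw=[26,26])

```text
time: 10.02
ee_pos: [0.4734, -0.276, 0.0933]
tcp_rot: [0.66, 0.669, -0.243, 0.24]
force: [20.4, -8.4, -13.2]
finger_gap: 0.0259
grip_force: 10.4
```

Emit:
arm_command(dr=[[0,0,0],[0,0,0]], linear=[[-2,0,0],[0,0,0]], claw=[26,26])

```text
time: 10.28
ee_pos: [0.4731, -0.2759, 0.0935]
tcp_rot: [0.66, 0.669, -0.242, 0.241]
force: [32.2, -14.5, -20.5]
finger_gap: 0.0256
grip_force: 15.9
```

Emit:
arm_command(dr=[[0,0,0],[0,0,0],[0,0,0],[0,0,0],[0,0,0],[0,0,0],[0,0,0],[0,0,0],[0,0,0]], linear=[[9,0,0],[0,0,0],[0,0,0],[-1,20,24],[-1,20,24],[-1,20,24],[-1,20,24],[-1,20,24],[0,0,20]], claw=[26,45,45,45,45,45,45,45,45])

```text
time: 11.4
ee_pos: [0.4723, -0.1749, 0.2339]
tcp_rot: [0.66, 0.669, -0.245, 0.239]
force: [-0.2, 0.1, -1.0]
finger_gap: 0.0452
grip_force: 0.0
```

Emit:
arm_command(dr=[[10,0,0],[10,0,0],[10,0,0],[10,0,0],[0,0,-10],[0,0,-10],[0,0,-10],[0,0,-10],[0,0,-10],[0,0,-10],[0,0,-9],[0,0,0]], linear=[[0,20,20],[0,20,20],[0,30,10],[0,30,0],[0,35,0],[0,35,0],[0,35,0],[0,35,0],[0,35,0],[0,35,0],[0,35,0],[0,0,0]], claw=[45,45,45,45,45,45,45,45,45,45,45,45])

```text
time: 12.9
ee_pos: [0.4714, 0.171, 0.2829]
tcp_rot: [0.982, 0.189, -0.001, -0.003]
force: [0.5, -0.7, 0.6]
finger_gap: 0.0453
grip_force: 0.0
```

Run:
```python
from h import *
from station import monitor,get_image
o=monitor.get_obs(); print(o['time'],o['joint_positions'].round(2),o['ee_pos'].round(4),R.from_quat(o['tcp_rot']).as_matrix().round(3),o['force'])
s=get_image("side")[130:270,240:400];t=get_image("top")[160:300,250:410]
im=np.hstack([s,t]); cv2.imwrite("pics/shut.png",cv2.convertScaleAbs(cv2.resize(im,None,fx=2.5,fy=2.5,interpolation=3),alpha=1.4))
```

```text
12.9 [ 0.3   0.18 -0.86  1.88  0.14  1.15 -1.79] [0.4714 0.171  0.2829] [[ 0.928  0.372 -0.004]
 [ 0.372 -0.928  0.005]
 [-0.002 -0.006 -1.   ]] [ 0.50409846 -0.66560216  0.59701876]
```

View pics/shut.png

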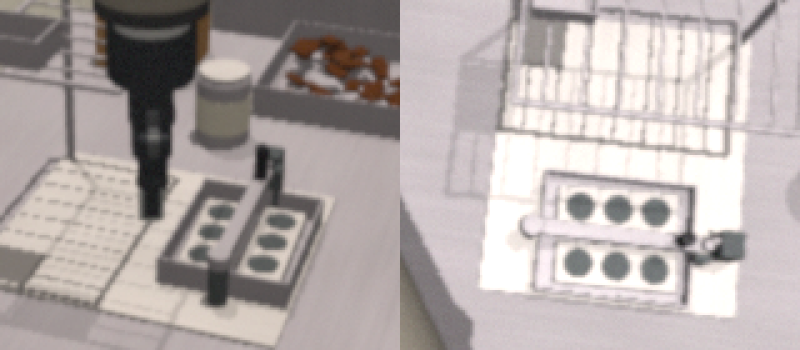

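Emit:
arm_command(dr=[[0,0,0],[0,0,0],[0,0,0],[0,0,0],[0,0,0],[0,0,0],[0,0,0],[0,0,0],[0,0,0],[0,0,0]], linear=[[7,11,0],[0,0,-40],[0,0,-40],[0,0,-40],[0,0,-40],[0,0,-38],[0,0,0],[0,0,0],[0,0,0],[0,0,0]], claw=[45,45,45,45,45,45,45,0,0,0], newtons=30)

```text
time: 14.25
ee_pos: [0.4801, 0.1803, 0.0865]
tcp_rot: [0.982, 0.189, 0.0, -0.003]
force: [-4.7, 3.3, 9.2]
finger_gap: 0.0176
grip_force: 31.0
```

Run:
```python
from h import *
from station import monitor
o=monitor.get_obs(); print(o['time'],o['joint_positions'].round(2),o['ee_pos'].round(4),o['force'],o['finger_gap'])
m=R.from_quat(o['tcp_rot']).as_matrix(); print(np.degrees(np.arctan2(m[1,1],m[0,1])))
S=np.array([.5525,.2105]); d=o['ee_pos'][:2]-S; print(np.linalg.norm(d),np.degrees(np.arctan2(d[1],d[0]))%360)
print([((R2:=R.from_euler('z',a,degrees=True).as_matrix()[:2,:2])@d-d).round(4).tolist() for a in range(0,33,5)])
```

```text
14.25 [ 0.14  0.45 -0.75  2.06  0.42  0.79 -2.06] [0.4801 0.1803 0.0865] [-4.67578688  3.28931346  9.19595141] 0.017559829286037273
-68.21192273340405
0.07843615614831895 202.62673033491694
[[0.0, 0.0], [0.0029, -0.0062], [0.0063, -0.0121], [0.0103, -0.0177], [0.0147, -0.0229], [0.0195, -0.0278], [0.0248, -0.0322]]
```

Emit:
arm_command(dr=[[0,0,2.5],[0,0,2.5],[0,0,2.5],[0,0,2.5],[0,0,2.5],[0,0,2.5],[0,0,2.5],[0,0,2.5],[0,0,2.5],[0,0,2.5],[0,0,2.5],[0,0,2.5]], linear=[[1.4,-3.1,0],[1.5,-3.1,0],[1.7,-3,0],[1.7,-2.9,0],[2,-2.8,0],[2,-2.8,0],[2.2,-2.6,0],[2.2,-2.6,0],[2.4,-2.5,0],[2.4,-2.4,0],[2.6,-2.2,0],[2.7,-2.2,0]], claw=[0,0,0,0,0,0,0,0,0,0,0,0])

```text
time: 15.75
ee_pos: [0.5052, 0.1489, 0.0866]
tcp_rot: [0.899, 0.437, -0.0, -0.002]
force: [-2.2, 8.5, 5.3]
finger_gap: 0.0172
grip_force: 29.3
```

Emit:
arm_command(dr=[[0,0,0],[0,0,0],[0,0,0],[0,0,0],[0,0,0],[0,0,0],[0,0,0],[0,0,0],[0,0,0],[0,0,0],[0,0,0],[0,0,0]], linear=[[0,0,0],[0,0,0],[0,0,0],[0,0,0],[0,0,0],[0,0,30],[0,0,40],[-20,0,40],[-30,0,40],[-30,0,30],[-30,0,0],[0,0,0]], claw=[0,0,50,50,50,50,50,50,50,50,50,50])

```text
time: 17.25
ee_pos: [0.3931, 0.147, 0.2654]
tcp_rot: [0.9, 0.436, -0.002, -0.001]
force: [0.7, -1.3, 0.4]
finger_gap: 0.05
grip_force: 0.0
```

Run:
```python
from h import *
from station import monitor,get_image
o=monitor.get_obs(); print(o['time'],o['joint_positions'].round(2),o['ee_pos'].round(4),o['force'])
S=get_image("side");T=get_image("top");cv2.imwrite("pics/vs.png",S);cv2.imwrite("pics/vt.png",T)
im=np.hstack([S[220:340,220:340],T[170:290,170:290]]); cv2.imwrite("pics/valve.png",cv2.convertScaleAbs(cv2.resize(im,None,fx=3.3,fy=3.3,interpolation=3),alpha=1.4))
```

```text
17.25 [ 0.6   0.03 -1.09  2.05  0.02  1.08 -1.17] [0.3931 0.147  0.2654] [ 0.71245502 -1.28002427  0.37384588]
```

View pics/valve.png

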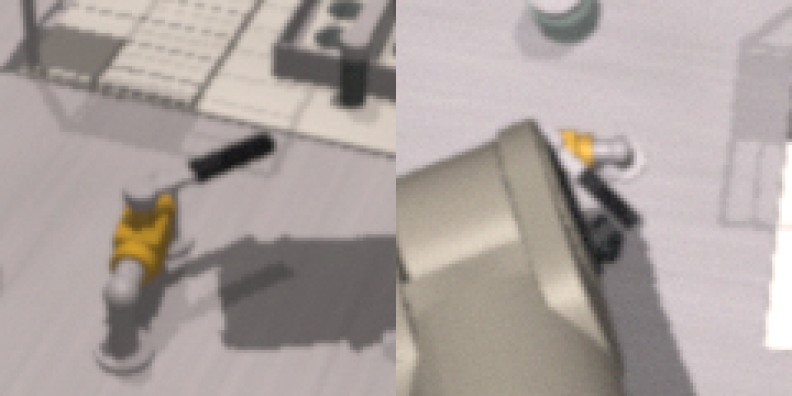

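The picture shows the lever swung clear of the pipe. The sleeve ends are at (192,170) and (272,142) in the side half, and (587,177) and (632,220) in the top half. I'll measure the angle.

Run:
```python
from h import *
s=lambda u,v:(u/3.3+220-.35,v/3.3+220-.35)
t=lambda u,v:((u-396)/3.3+170-.35,v/3.3+170-.35)
a=atz('side',s(194,169),.1);b=atz('side',s(271,142),.1)
c=atz('top',t(588,177),.1);d=atz('top',t(633,219),.1)
ang=lambda p,q:np.degrees(np.arctan2(q[1]-p[1],q[0]-p[0]))%360
print(a,b,ang(a,b),c,d,ang(c,d))
for S in ([.551,.2105],[.554,.2105]): print([ang(S,(p+q)/2) for p,q in((a,b),(c,d))])
# before
a0,b0=atz('side',sc(179,442),.1),atz('side',sc(257,442),.1);print(ang(a0,b0))
# pipe yaw from initial side view: near elbow top centre
T=cv2.imread('pics/top0.png')[195:235,185:255]
cv2.imwrite('pics/pipe.png',cv2.convertScaleAbs(cv2.resize(T,None,fx=10,fy=10,interpolation=3),alpha=1.4))
```

```text
[0.5263347  0.16960178 0.1       ] [0.48335133 0.11847353 0.1       ] 229.94633494307732 [0.52416779 0.17139783 0.1       ] [0.48981371 0.12270506 0.1       ] 234.79598171103487
[np.float64(235.22066989775772), np.float64(235.25401086812167)]
[np.float64(233.51257222899972), np.float64(233.46512746281047)]
200.73568236579652
```

View pics/pipe.png

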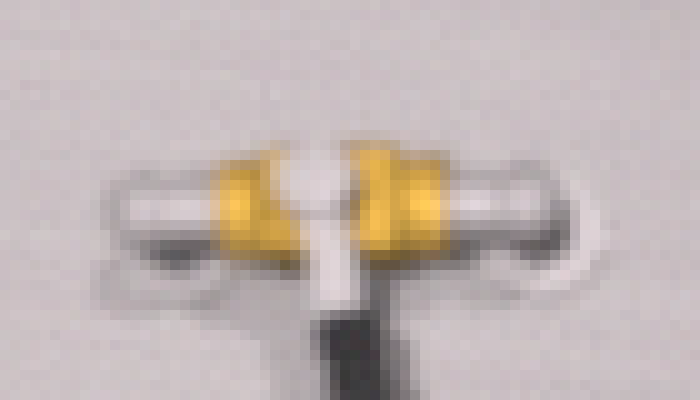

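The enlarged view shows the pipe ends at about (150,202) and (510,200), with the foot rings at about (160,265) and (535,240). I'll recheck the pipe yaw from these before handing in.

Run:
```python
from h import *
f=lambda u,v:(u/10+185-.45,v/10+195-.45)
for z,a,b in((.058,(150,202),(510,200)),(.0,(160,268),(535,238)),(.058,(240,215),(425,205))):
    p,q=atz('top',f(*a),z),atz('top',f(*b),z); d=q-p; print(p,q,np.degrees(np.arctan2(d[1],d[0]))+90,np.linalg.norm(d))
# side view feet/elbows initial: near foot ring centre
print(atz('side',sc(114,575),0),atz('top',f(318,180),.108))
```

```text
[0.54687217 0.27418768 0.058     ] [0.56299751 0.15733278 0.058     ] 7.856883966991177 0.11796225685112517
[0.53477356 0.28015393 0.        ] [0.56188577 0.15473447 0.        ] 12.198064168617691 0.12831645876868403
[0.54645532 0.24421288 0.058     ] [0.55769583 0.18468117 0.058     ] 10.692451894855566 0.060583600687846975
[ 5.41735141e-01  2.75262122e-01 -1.11022302e-16] [0.55204639 0.21144609 0.108     ]
```

Run:
```python
from h import *
from scipy.optimize import minimize
from scipy.spatial import ConvexHull
def mask(f,n):
    im=cv2.imread(f); h=cv2.cvtColor(im,cv2.COLOR_BGR2HSV); m=((h[...,0]>14)&(h[...,0]<32)&(h[...,1]>110)).astype(np.uint8)
    u,v=map(int,proj(n,[.553,.2105,.058])); z=np.zeros_like(m); z[v-30:v+30,u-30:u+30]=1; return m*z
M={('top','top0'):0,('side','side0'):0,('side','vs'):0}
for n,f in M: M[n,f]=mask(f'pics/{f}.png',n)
def hull(n,x,y,psi,K=8):
    P=[]
    for s in(-.037,.037):
        for a in np.linspace(0,2*np.pi,24): # cylinder dia 36
            l=np.array([.018*np.cos(a),s,.058+.018*np.sin(a)]); P.append(R.from_euler('z',psi).apply(l)+[x,y,0])
    p=np.array([proj(n,q) for q in P]); return cv2.convexHull(((p+.5)*16*1).astype(np.int32))
def cost(v,ks):
    c=0
    for k in ks:
        n=k[0]; Z=np.zeros((420*4,560*4),np.uint8); cv2.fillPoly(Z,[hull(n,v[0],v[1],v[2])],1,shift=2); 
        z=cv2.resize(Z.astype(np.float32),(560,420),interpolation=cv2.INTER_AREA)
        m=M[k]; c+=(m*(1-z)).sum()*2+ (z*(1-m)).sum()
    return c
for ks in ([('top','top0')],[('side','side0')],[('side','vs')],list(M)):
    b=min((minimize(cost,[.553,.2105,p],args=(ks,),method='Nelder-Mead',options=dict(initial_simplex=np.array([[.553,.2105,p],[.558,.2105,p],[.553,.2155,p],[.553,.2105,p+.08]]))) for p in np.radians([4,8,12,16])),key=lambda r:r.fun)
    print(ks,b.x[:2].round(4),np.degrees(b.x[2]).round(1),b.fun.round(1))
# yellow midline slopes
for k,m in M.items():
    v,u=np.nonzero(m); q=np.c_[u,v].astype(np.float32); l=cv2.fitLine(q,cv2.DIST_L2,0,.01,.01).ravel()
    p1,p2=[atz(k[0],l[2:]+s*l[:2],.058) for s in(-10,10)]; d=p2-p1
    print(k,len(q),(np.degrees(np.arctan2(d[1],d[0]))+90)%180)
```

```text
Traceback (most recent call last):
  File "h.py", line 14, in proj
    c=get_calibration(n); q=R.from_quat(c['rotation']).inv().apply(np.array(p)-c['xyz'])
ValueError: time passes only in moves, steps and waits
```

```bash
sed -i 's/^from station import get_calibration/import functools, station\nget_calibration=functools.cache(station.get_calibration)/' h.py
python3 - <<'E'
from h import *
from scipy.optimize import minimize
def mask(f,n):
    im=cv2.imread(f); h=cv2.cvtColor(im,cv2.COLOR_BGR2HSV); m=((h[...,0]>14)&(h[...,0]<32)&(h[...,1]>110)).astype(np.uint8)
    u,v=map(int,proj(n,[.553,.2105,.058])); z=np.zeros_like(m); z[v-30:v+30,u-30:u+30]=1; return m*z
M={k:mask(f'pics/{k[1]}.png',k[0]) for k in [('top','top0'),('side','side0'),('side','vs')]}
def cost(v,ks):
    c=0; A=np.linspace(0,2*np.pi,24)
    L=np.vstack([np.c_[.018*np.cos(A),0*A+s,.058+.018*np.sin(A)] for s in(-.037,.037)])
    for k in ks:
        P=R.from_euler('z',v[2]).apply(L)+[v[0],v[1],0]; p=np.array(proj(k[0],P[0])) 
        cal=get_calibration(k[0]); q=R.from_quat(cal['rotation']).inv().apply(P-cal['xyz'])
        p=np.c_[cal['cx']-cal['fx']*q[:,0]/q[:,2],cal['cy']+cal['fy']*q[:,1]/q[:,2]]
        Z=np.zeros((1680,2240),np.uint8); cv2.fillPoly(Z,[cv2.convexHull(((p+.5)*16).astype(np.int32))],1,shift=2)
        z=cv2.resize(Z.astype(np.float32),(560,420),interpolation=cv2.INTER_AREA); m=M[k]; c+=(m*(1-z)).sum()*2+(z*(1-m)).sum()
    return c
for ks in ([('top','top0')],[('side','side0')],[('side','vs')],list(M)):
    b=min((minimize(cost,[.553,.2105,p],args=(ks,),method='Nelder-Mead',options=dict(maxfev=120,initial_simplex=np.array([[.553,.2105,p],[.558,.2105,p],[.553,.2155,p],[.553,.2105,p+.08]]))) for p in np.radians([5,12])),key=lambda r:r.fun)
    print(ks,b.x[:2].round(4),np.degrees(b.x[2]).round(1),round(float(b.fun),1))
for k,m in M.items():
    v,u=np.nonzero(m); q=np.c_[u,v].astype(np.float32); l=cv2.fitLine(q,cv2.DIST_L2,0,.01,.01).ravel()
    p1,p2=[atz(k[0],l[2:]+s*l[:2],.058) for s in(-10,10)]; d=p2-p1
    print(k,len(q),(np.degrees(np.arctan2(d[1],d[0]))+90)%180)
E
```

```text
[('top', 'top0')] [0.554  0.2127] 9.2 124.0
[('side', 'side0')] [0.5534 0.2055] 13.6 187.6
[('side', 'vs')] [0.5529 0.2062] 14.1 179.6
[('top', 'top0'), ('side', 'side0'), ('side', 'vs')] [0.5519 0.2114] 13.3 511.2
('top', 'top0') 143 10.671897219789358
('side', 'side0') 279 7.734206801917111
('side', 'vs') 288 7.447618799484772
```

Pipe yaw comes out at about 10 ±2 degrees, so the valve sits near 42. That is inside the band but low, so I'll re-grip and turn it 3 degrees further.

Emit:
arm_command(dr=[[0,0,0],[0,0,0],[0,0,0],[0,0,0],[0,0,0],[0,0,0],[0,0,0],[0,0,0],[0,0,0],[0,0,0]], linear=[[40,2,0],[40,0,-20],[32,0,-30],[0,0,-40],[0,0,-45],[0,0,-44],[0,0,0],[0,0,0],[0,0,0],[0,0,0]], claw=[50,50,50,50,50,50,50,0,0,0])

```text
time: 18.6
ee_pos: [0.5071, 0.1501, 0.0876]
tcp_rot: [0.9, 0.437, -0.0, -0.002]
force: [-2.5, 2.0, 7.9]
finger_gap: 0.0177
grip_force: 29.2
```

Emit:
arm_command(dr=[[0,0,1.5],[0,0,1.5],[0,0,0],[0,0,0]], linear=[[1.6,-1.3,0],[1.6,-1.3,0],[0,0,0],[0,0,0]], claw=[0,0,0,0])

```text
time: 19.1
ee_pos: [0.5102, 0.1479, 0.0877]
tcp_rot: [0.888, 0.46, -0.0, -0.002]
force: [-2.4, 4.4, 6.8]
finger_gap: 0.0173
grip_force: 30.6
```

Emit:
arm_command(dr=[[0,0,0],[0,0,0],[0,0,0],[0,0,0],[0,0,0],[0,0,0],[0,0,0],[0,0,0],[0,0,0],[0,0,0]], linear=[[0,0,0],[0,0,0],[0,0,0],[0,0,30],[0,0,40],[-20,0,40],[-30,0,40],[-30,0,30],[0,0,0],[0,0,0]], claw=[50,50,50,50,50,50,50,50,50,50])

```text
time: 20.35
ee_pos: [0.4298, 0.1462, 0.2659]
tcp_rot: [0.888, 0.459, -0.002, -0.002]
force: [-0.8, 0.2, 0.0]
finger_gap: 0.0498
grip_force: 0.0
```

Run:
```python
from h import *
from station import monitor,get_image
o=monitor.get_obs(); print(o['time'],o['ee_pos'].round(4),o['tcp_rot'].round(3),o['force'])
a,b=get_image("side"),cv2.imread("pics/vs.png")
h=(slice(220,340),slice(220,340))
def ln(im):
    m=(im[220:290,265:325].max(2)<45); v,u=np.nonzero(m); l=cv2.fitLine(np.c_[u+265,v+220].astype(np.float32),2,0,.01,.01).ravel()
    p,q=[atz('side',l[2:]+s*l[:2],.1) for s in(-10,10)]; return len(u),((p+q)/2).round(4),np.degrees(np.arctan2(*(q-p)[1::-1]))%180
print(ln(b),ln(a))
```

```text
20.35 [0.4298 0.1462 0.2659] [ 0.888  0.459 -0.002 -0.002] [-0.80515995  0.16988924  0.0420649 ]
(154, array([0.4988, 0.1315, 0.1   ]), np.float64(66.46262157849476)) (159, array([0.5028, 0.1301, 0.1   ]), np.float64(65.10588469375554))
```

```bash
python3 -c "
from station import finish_job
print(finish_job())"
```

```text
the job is handed in; nothing more can be done
None
```

I shut the keeper bar against its hard stop past the catch, set the valve lever to about 45° (estimated from the images, give or take 2–3°), let go, and handed the job in at about 20 s; no verdict was returned.

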